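# Set the kitchen timer to the red line and start it

## Robot

A 7-joint arm with a two-finger parallel gripper is mounted at the origin on a cart in front of the work surface, level with it; the furniture and walls round the work are solid. World frame = base frame: x ahead of the robot, y to its left, z up, the work surface at z = 0. Lengths are in m, angles in degrees, forces in N, time in s.
With the tool pointing down it reaches from about 0.425 to 0.875 m from the base axis. Payload 4.7 kg.
Tool frame: the origin (TCP) lies between the finger pads; the fingertips stand 8 mm ahead of it and the grasp point (between the pads) lies 11 mm behind it; z points along the fingers, y is the line along which they close (so a half turn about z gives the same grasp; the last joint's range is limited). The gripper opens to 87 mm and grips with 3 to 60 N. Pads are 19 mm wide; open, the fingers measure 117 mm over their backs; the gripper's body (75 mm by 190 mm) begins 51 mm behind the grasp point.
Start: joints at [-63.535, 18.392, -4.016, 83.108, 1.295, 78.541, -3.26], TCP at [0.281, 0.586, 0.231] pointing down, gripper open.
Joint ranges: [-163.93, 163.93], [-17.29, 119.83], [-79.2, 71.16], [3.27, 140.29], [-89.18, 269.18], [5.43, 117.66], [-154.24, 154.24]. Speed limits (degrees/s): [147.25, 147.25, 180, 180, 180, 180, 180].

## Interface

Orientations are given as [roll, pitch, yaw] about the fixed x, y, z axes, in that order (R = Rz(yaw) Ry(pitch) Rx(roll)).
In Python, from cell import env, viewer gives the robot as it stands. The module is installed in compiled form; this text tells all that it offers.
- The arm moves only by the tool arm_command, never from a script. Its argument "series" is a list of rows, each a list of 2 entries, a list of its own where there are three numbers: the shift along the tool's x, y, z in mm, then the turn about the tool's z in rad. A call has exactly 5 rows; each row is the pose to reach, as a shift and turn from the pose commanded when the call began, along the tool's axes at that moment; what a row does not reach only later rows make up. A row lasts 1/10 s, in which the tool goes at most 50 mm and 8.59 degrees, less where a joint would pass 70% of its speed; a pose out of reach is approached as far as the arm can. A call with a gripper value outside its range is refused whole. "grip" is the gripper command: -1 is fully open, 1 is shut, values between are in proportion, set as the call begins (left out, the last holds). The fingers move at their own pace and stop on an object; "grip_force" is the grip in N (left out, the last holds). Time passes only in rows, so rows that repeat a pose let the fingers close, or fill a call up. It gives the time, the measured TCP pose, the force, the opening and the grip force at its end, in the units of the state.
- env.get_obs(): the state, without advancing time (a new reading comes with each control period).
- viewer.read_camera(name): name is "scene" or "top"; returns (picture, depth): 480x640x3 uint8, blue, green, red; 480x640 float32, m along the optical axis (not along the pixel's ray), 0 where there is no reading.
- viewer.calibration(name): a dict with "K" (3x3 intrinsics, pixels), "T" (4x4, takes a point from camera to world coordinates). Camera axes: x right, y up, looking along -z (the intrinsics and any distortion apply to the point x, -y, -z); pixel columns grow to the right and rows downward; lengths in m; the calibration is good to about 2 mm. A picture is of the moment at which its call begins. calibration takes no time and is no camera call.
- env.sign_off(): hands the job in; it is judged then, once.
The state is a dict: "time_s": time; "qpos": joint angles; "joint_velocities": joint speeds; "effort": joint torques, N m; "tool_pos": TCP position; "tool_rot": TCP orientation; "force": force on the tool from outside, world axes, zero at the start; "wrist_torque": the same for the moment, N m; "grip_width": finger opening in m; "grasp_force": force on a finger pad.
Only numpy, scipy, OpenCV 4.12 (cv2) and the standard library are available. Lean on these libraries where they do the work, as an engineer would, in place of code of your own. Each camera call takes 0.05 s, during which the arm holds its last target. There are 200 camera calls.

## Task

Set the kitchen timer and start it: put the closed fingertips into the finger cup of the black dial and push it round until the white index mark lines up with the red line on the scale, and only then press the green start button down and let it come back up. It is all touching and pushing: do not lift the timer or shove it out of its place, and leave the things around it alone.

Things in the scene. Friction and masses are not known exactly. Their poses are not given: they have to be found in the camera images.
- timer: square blue kitchen timer, 170 x 170 mm, case 30 mm high, about 1 kg with its parts, loose on rubber feet on the worktop (a sideways push of a few N does not move it). Origin: centre of its underside, on the worktop; z up, the dial's axis is its z axis through the origin. The green start button stands on the corner at x = -66, y = -66 mm. The top of the dial is 50 mm above the worktop, the white scale ring round the dial (radius 64 to 77 mm, on a dark collar) 46 mm above it.
- dial (a joint): angle of the black dial (radius 62 mm) in the timer, rad, counter-clockwise from above positive, stops at -6.2 and 6.2; starts within 0.9 rad of 0. Light friction, about 0.03 N m (about 1 N at the cup), and it stays where it is left. At 0 the finger cup lies on the timer's +x side of the axis and the index mark on the -x side.
- bezel (a joint): angle of the white scale ring with the red line, rad, same sense and zero as the dial: mark and red line are lined up when the two angles are equal or differ by a whole turn. It starts somewhere from 1.5 to 4.8. It lies round the dial on a fixed collar, cannot be moved by touch and does not turn with the dial.
- finger_cup (a point): centre of the floor of the round cup sunk into the dial, 36 mm from the dial's axis, opposite the index mark; the cup is 42 mm in diameter with upright walls, 14 mm deep, its floor 36 mm above the worktop. Closed fingertips reach into it from above with play and drag the dial round by pushing along the circle on its wall. Moves with the dial.
- index_mark (a point): outer end of the white index line on the dial's top, at the dial's rim, 62 mm from the axis, 50 mm above the worktop. Moves with the dial.
- target_line (a point): inner end of the red line (5 mm wide, 12 mm long) on the scale ring, 62 mm from the axis, right beside the dial's rim, 46 mm above the worktop; the other scale lines are black, one every 15 degrees
- start_button_top (a point): centre of the top of the green round start button, 20 mm in diameter, 60 mm above the worktop at rest, in a grey collar of 36 mm diameter whose top is 50 mm above the worktop; at least 20 mm clear of the dial's rim
- start_button (a joint): how far the start button is pressed, m: 0 up, 0.006 fully down; it springs back. It starts to move at 1.5 N and is fully down at about 5 N.
- tea_mug: cream tea mug, 78 x 116 x 101 mm, bystander; origin at the centre of its underside
- onion: red onion, 84 x 81 x 82 mm, bystander; origin at its underside
- tomato: tomato, 65 mm, bystander; origin at its underside
- lemon: lemon, 75 x 58 x 59 mm, bystander; origin at its underside
- salt_shaker: clear and grey salt shaker, 44 mm in diameter, 90 mm high, bystander; origin at its underside

How it is judged:
By the outcome, as a careful person would: the job done as asked, in the order asked, and still so for the second after the job is handed in, with the robot touching nothing.
It also fails if it takes over 48 s, if anything falls off the work surface, if the arm or the gripper's body presses on something with over 40 N, if the wrist force passes 120 N, or if a joint passes its speed limit or range.

## Working session

There is one attempt and no reset: what is moved stays moved. The work goes in short steps, Python scripts to look and compute and a tool call to move; the robot and the scene stay as the last step left them, time stands still between calls to the robot, and variables do not carry over. Pictures are saved under pics/ and viewed, at most 10 in all, crops included, and the job is handed in when it is done.

Besides the shell and the picture viewer there is one more tool, called in YAML: its name, and indented under it one key for each argument. arm_command: Moves the arm, as the interface text tells. Its arguments: {"type":"object","properties":{"series":{"type":"array"},"grip":{"type":"number"},"grip_force":{"type":"number"}},"required":["series"]}

```bash
mkdir -p pics; python3 - <<'E'
from cell import env, viewer
import cv2,numpy as np
o=env.get_obs(); print({k:np.round(v,3) for k,v in o.items()})
for n in("top","scene"):
    p,d=viewer.read_camera(n); cv2.imwrite(f"pics/{n}0.png",p); np.save(f"{n}0.npy",d)
    c=viewer.calibration(n); print(n,c["K"],np.round(c["T"],3),c.keys())
E
```

```text
{'time_s': np.float64(0.0), 'qpos': array([-63.535,  18.44 ,  -4.015,  83.176,   1.296,  78.541,  -3.26 ]), 'joint_velocities': array([-0.001, -0.075,  0.016,  0.075, -0.09 , -0.013,  0.072]), 'effort': array([ 1.0000e-03, -4.9129e+01, -4.0300e-01, -3.1252e+01, -6.4000e-02,
        4.4000e-02,  0.0000e+00]), 'tool_pos': array([0.281, 0.585, 0.229]), 'tool_rot': array([-1.79888e+02,  7.00000e-03,  1.54345e+02]), 'force': array([ 0.225, -0.507,  0.233]), 'wrist_torque': array([ 0.011,  0.029, -0.029]), 'grasp_force': np.float64(0.0), 'grip_width': np.float64(0.087)}
top [[474.74460248   0.         320.62531087]
 [  0.         474.74460248 249.99843902]
 [  0.           0.           1.        ]] [[ 0.016  0.978 -0.208  0.261]
 [-1.     0.015 -0.006  0.027]
 [-0.002  0.208  0.978  1.464]
 [ 0.     0.     0.     1.   ]] dict_keys(['K', 'T'])
scene [[500.22665101   0.         319.98906799]
 [  0.         500.22665101 243.22950986]
 [  0.           0.           1.        ]] [[ 0.562  0.38  -0.734 -0.356]
 [-0.827  0.238 -0.51  -0.63 ]
 [-0.019  0.894  0.448  0.642]
 [ 0.     0.     0.     1.   ]] dict_keys(['K', 'T'])
```

View pics/top0.png

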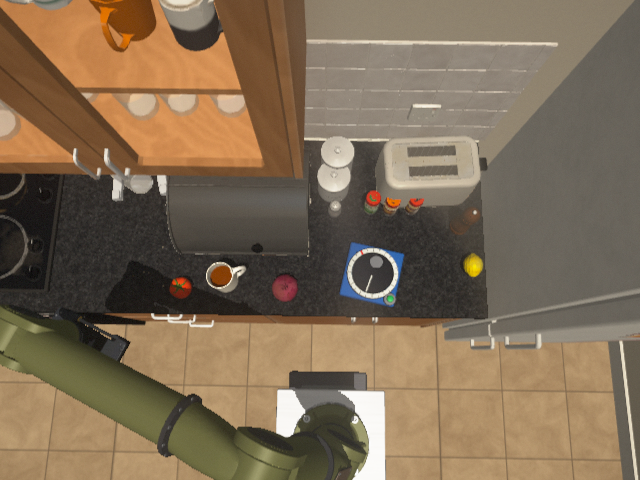

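View pics/scene0.png

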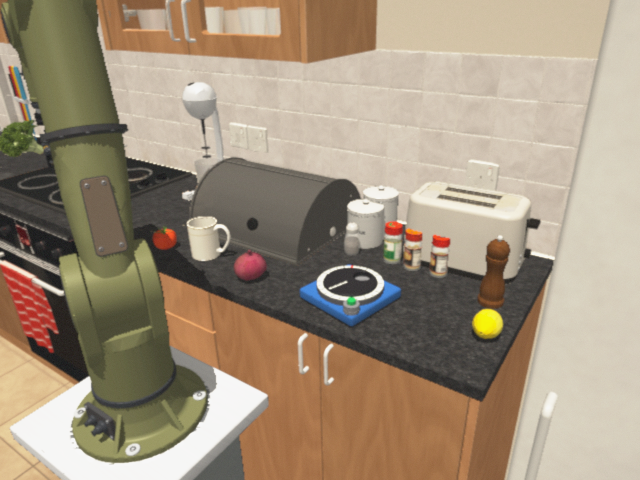

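The timer is at about (372,272) in the top view, with the button at (390,299), the cup at (376,262) and the index line towards (368,292). In the scene view it is at about (350,288), with the red line near (352,268). Next I measure these by colour.

```bash
cat > h.py <<'E'
import cv2,numpy as np
from cell import env,viewer
def ray(n,u,v,z):
    c=viewer.calibration(n);K,T=c["K"],c["T"]
    d=T[:3,:3]@np.array([(u-K[0,2])/K[0,0],-(v-K[1,2])/K[1,1],-1]);o=T[:3,3]
    return (o+d*(z-o[2])/d[2])
def rect(p,n,cx,cy,z,half=.1,s=3000):
    """plane at height z resampled metric: columns = -y, rows = -x (seen from above)"""
    c=viewer.calibration(n);K,T=c["K"],c["T"];Ti=np.linalg.inv(T)
    N=int(2*half*s);i,j=np.mgrid[:N,:N]
    X=cx+half-i/s;Y=cy+half-j/s
    P=np.stack([X,Y,np.full_like(X,z),np.ones_like(X)],-1)@Ti.T
    u=K[0,0]*P[...,0]/-P[...,2]+K[0,2];v=K[1,1]*P[...,1]/P[...,2]+K[1,2]
    return cv2.remap(p,u.astype(np.float32),v.astype(np.float32),cv2.INTER_CUBIC)
def blob(p,f,box):
    x0,y0,x1,y1=box;h=cv2.cvtColor(p,cv2.COLOR_BGR2HSV).astype(int)
    m=np.zeros(p.shape[:2],bool);m[y0:y1,x0:x1]=f(h[...,0],h[...,1],h[...,2])[y0:y1,x0:x1]
    return m
E
python3 - <<'E'
from h import *
for n,box in(("top",(335,235,410,312)),("scene",(295,255,405,325))):
    p=cv2.imread(f"pics/{n}0.png")
    for nm,f,z in(("green",lambda h,s,v:(h>45)&(h<85)&(s>110)&(v>60),.060),
                ("red",lambda h,s,v:((h<8)|(h>172))&(s>80)&(v>80),.046),
                ("white",lambda h,s,v:(s<40)&(v>150),.046),
                ("blue",lambda h,s,v:(h>100)&(h<125)&(s>130)&(v>70),.030)):
        m=blob(p,f,box);ys,xs=np.nonzero(m)
        if not len(xs):print(n,nm,0);continue
        print(n,nm,len(xs),xs.mean().round(1),ys.mean().round(1),ray(n,xs.mean(),ys.mean(),z).round(4))
        if nm=="blue":
            hull=cv2.convexHull(np.c_[xs,ys]);q=cv2.minAreaRect(np.array([ray(n,*k[0],z)[:2] for k in hull],np.float32));print(q)
        if nm=="white":
            P=np.array([ray(n,*k[0],z)[:2] for k in cv2.convexHull(np.c_[xs,ys])],np.float32);print("ring",cv2.minEnclosingCircle(P),cv2.fitEllipse(P))
p=cv2.imread("pics/top0.png");c=ray("top",372,272,.05);print(c)
a=rect(p,"top",c[0],c[1],.05,s=2600)
p=cv2.imread("pics/scene0.png");b=rect(p,"scene",c[0],c[1],.05,s=2600)
s=cv2.resize(np.hstack([a,b]),(800,400));cv2.imwrite("pics/r0.png",s)
E
```

```text
top green 31 389.7 298.3 [ 0.4165 -0.1717  0.06  ]
top red 9 361.4 252.2 [ 0.5573 -0.0896  0.046 ]
top white 674 372.5 274.0 [ 0.4907 -0.1229  0.046 ]
ring ((0.4840477705001831, -0.13275974988937378), 0.09219133108854294) ((0.48693734407424927, -0.12818202376365662), (0.1496119201183319, 0.1819586455821991), 123.623046875)
top blue 695 368.4 273.3 [ 0.4951 -0.112   0.03  ]
((0.4948216676712036, -0.1224728524684906), (0.16722741723060608, 0.1692538559436798), 77.27645111083984)
scene green 75 362.5 286.9 [ 0.4712 -0.1678  0.06  ]
scene red 8 351.5 266.5 [ 0.5587 -0.0872  0.046 ]
scene white 794 350.3 284.6 [ 0.4848 -0.1284  0.046 ]
ring ((0.5379695296287537, -0.15685929358005524), 0.13430821895599365) ((0.5369945168495178, -0.12447979301214218), (0.15755939483642578, 0.29511559009552), 94.31782531738281)
scene blue 1365 349.5 302.6 [ 0.4415 -0.1525  0.03  ]
((0.4800856411457062, -0.12969957292079926), (0.1856858730316162, 0.18876051902770996), 77.62943267822266)
[ 0.4960633  -0.12094679  0.05      ]
```

View pics/r0.png

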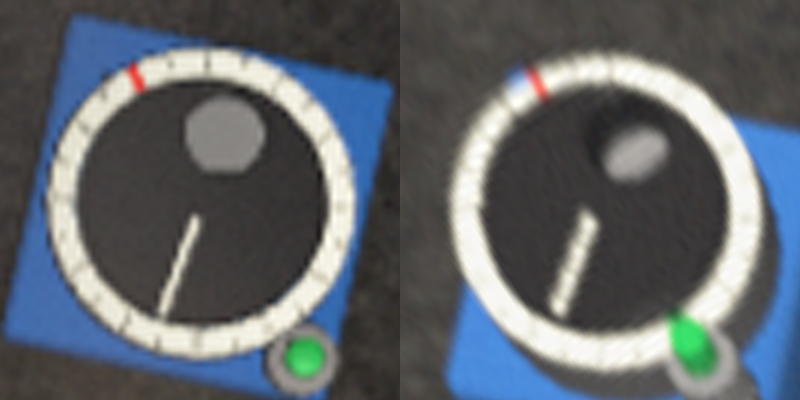

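The rectified crop (4 px per mm of half scale, up = +x, left = +y) shows the red line at (137,78), the mark tip at (162,315), the cup at (225,135), the dial centre near (202,203) and the button at (305,357). Next I refine these numbers, check obstacle heights and work out the moves.

```bash
cat >> h.py <<'E'
def measure(p,n,c=(.495,-.1215),s=4000):
    out={}
    cx,cy=c
    a=rect(p,n,cx,cy,.046,s=s);h=cv2.cvtColor(a,cv2.COLOR_BGR2HSV).astype(int)
    w=lambda i,j:(cx+.1-i/s,cy+.1-j/s)
    # dial disc edge: dark->white transition along radial rays, seen at ring height
    pts=[]
    for t in np.radians(np.arange(0,360,3)):
        r=np.arange(.070,.090,.00025);X=cx+r*np.cos(t);Y=cy+r*np.sin(t)
        i=((cx+.1-X)*s).astype(int);j=((cy+.1-Y)*s).astype(int)
        g=h[i,j,2]*(h[i,j,1]<70);k=np.nonzero(g<100)[0]
        if len(k) and 4<k[0]<60:pts.append((X[k[0]],Y[k[0]]))
    pts=np.array(pts,np.float32)
    A=np.c_[2*pts,np.ones(len(pts))]
    for _ in range(3):
        x=np.linalg.lstsq(A,(pts**2).sum(1),rcond=None)[0];R=np.sqrt(x[2]+x[0]**2+x[1]**2)
        e=abs(np.hypot(*(pts-x[:2]).T)-R);ok=e<max(.0015,1.5*np.median(e));pts,A=pts[ok],A[ok]
    C=x[:2];out["C"]=C;out["R"]=R;out["n"]=len(pts)
    i,j=np.mgrid[:a.shape[0],:a.shape[1]];X,Y=w(i,j)
    rr=np.hypot(X-C[0],Y-C[1])
    m=((h[...,0]<8)|(h[...,0]>172))&(h[...,1]>90)&(rr>.058)&(rr<.085)
    out["red"]=np.degrees(np.arctan2(Y[m].mean()-C[1],X[m].mean()-C[0])),m.sum()
    a=rect(p,n,*c,.05,s=s);h=cv2.cvtColor(a,cv2.COLOR_BGR2HSV).astype(int)
    m=(h[...,2]>110)&(h[...,1]<60)&(rr<.057)
    k,l,st,ce=cv2.connectedComponentsWithStats(m.astype(np.uint8))
    for q in range(1,k):
        if st[q,4]<300:continue
        M=l==q;dx,dy=X[M].mean()-C[0],Y[M].mean()-C[1]
        v=np.linalg.svd(np.c_[X[M],Y[M]]-[X[M].mean(),Y[M].mean()],full_matrices=False)
        d=v[2][0];d=d*np.sign(d@[dx,dy])
        out[f"b{q}"]=(st[q,4]/s/s*1e6,np.hypot(dx,dy)*1e3,np.degrees(np.arctan2(dy,dx)),np.degrees(np.arctan2(d[1],d[0])),(v[1]/np.sqrt(M.sum())*1e3).round(1))
    return out
E
python3 - <<'E'
from h import *
for n in("top","scene"):
    print(n,measure(cv2.imread(f"pics/{n}0.png"),n))
# obstacles from the top depth
n="top";d=np.load("top0.npy");c=viewer.calibration(n);K,T=c["K"],c["T"]
v,u=np.mgrid[:480,:640]
P=np.stack([(u-K[0,2])/K[0,0]*d,-(v-K[1,2])/K[1,1]*d,-d,np.ones_like(d)],-1)@T.T
for nm,(x0,y0,x1,y1) in dict(bin=(168,180,310,255),jars=(365,188,425,216),onion=(272,275,298,302),mug=(205,260,246,293),tower=(325,200,343,217),btn=(386,295,394,303)).items():
    q=P[y0:y1,x0:x1,:3].reshape(-1,3);q=q[q[:,2]>.025];print(nm,q.min(0).round(3),q.max(0).round(3))
E
```

```text
top {'C': array([ 0.49500421, -0.12179642]), 'R': np.float64(0.07824535475783247), 'n': 113, 'red': (np.float64(27.30357471045334), np.int64(1382)), 'b1': (np.float64(1066.6249999999998), np.float64(35.45020772603783), np.float64(-18.645449591425173), np.float64(-91.14827186005441), array([9.6, 8.9])), 'b2': (np.float64(332.75), np.float64(32.55852816408975), np.float64(160.342820005143), np.float64(160.05712110058627), array([14.4,  2. ]))}
scene {'C': array([ 0.49556591, -0.12052885]), 'R': np.float64(0.08093537240649933), 'n': 71, 'red': (np.float64(27.81056812024393), np.int64(1374)), 'b5': (np.float64(536.5), np.float64(29.691359342580583), np.float64(-38.344317020789696), np.float64(-60.34648072728927), array([8.2, 5.2])), 'b7': (np.float64(553.1875000000001), np.float64(32.21044032783271), np.float64(157.54761193851067), np.float64(160.63803906391124), array([14.2,  3.2]))}
bin [0.261 0.027 0.025] [0.784 0.478 1.464]
jars [ 0.261 -0.288  0.025] [0.769 0.027 1.464]
onion [0.261 0.027 0.027] [0.485 0.18  1.464]
mug [0.261 0.027 0.025] [0.511 0.367 1.464]
tower [ 0.261 -0.024  0.027] [0.712 0.027 1.464]
btn [ 0.261 -0.184  0.043] [0.427 0.027 1.464]
```

arm_command:
  series:
    - [[-20,-20,0],0]
    - [[-50,-52,0],0]
    - [[-82,-84,0],0]
    - [[-115,-118,0],0]
    - [[-142,-146,0],0]
  grip: 1
  grip_force: 20

```text
time_s: 0.6
tool_pos: [0.3471, 0.3899, 0.2301]
tool_rot: [-179.9, 0.0, 154.3]
force: [1.4, -1.4, 0.3]
grip_width: 0.0549
grasp_force: 0.0
```

arm_command:
  series:
    - [[-30,-31,0],0]
    - [[-60,-61,0],0]
    - [[-90,-92,0],0]
    - [[-120,-122,0],0]
    - [[-142,-146,0],0]

```text
time_s: 1.1
tool_pos: [0.4116, 0.1968, 0.2303]
tool_rot: [-180.0, 0.0, 154.2]
force: [0.6, -0.1, 0.6]
grip_width: 0.0152
grasp_force: 0.0
```

arm_command:
  series:
    - [[-20,-24,0],0]
    - [[-46,-54,0],0]
    - [[-73,-85,0],0]
    - [[-100,-112,0],0]
    - [[-125,-138,0],0]

```text
time_s: 1.6
tool_pos: [0.464, 0.0193, 0.2304]
tool_rot: [180.0, -0.0, 154.3]
force: [-0.1, 1.4, 0.3]
grip_width: 0.0002
grasp_force: 0.0
```

arm_command:
  series:
    - [[-31,-28,10],0]
    - [[-63,-56,40],0]
    - [[-95,-84,75],0]
    - [[-126,-111,110],0]
    - [[-126,-111,130],0]

```text
time_s: 2.1
tool_pos: [0.5294, -0.1385, 0.099]
tool_rot: [-179.8, 0.1, 154.0]
force: [-0.9, 0.4, 0.6]
grip_width: 0.0007
grasp_force: 0.0
```

```bash
python3 - <<'E'
from h import *
o=env.get_obs();print(o["time_s"],o["tool_pos"],o["tool_rot"],o["grip_width"],o["force"])
ims=[]
for n in("top","scene"):
    p,d=viewer.read_camera(n);cv2.imwrite(f"pics/{n}1.png",p)
    ims.append(p[190:340,280:480])
cv2.imwrite("pics/c1.png",cv2.resize(np.hstack(ims),(800,300)))
E
```

```text
2.1 [ 0.52942523 -0.13854506  0.0990091 ] [-1.79821987e+02  7.91251201e-02  1.54026940e+02] 0.0007273202939264032 [-0.86961844  0.41992058  0.59021717]
```

View pics/c1.png

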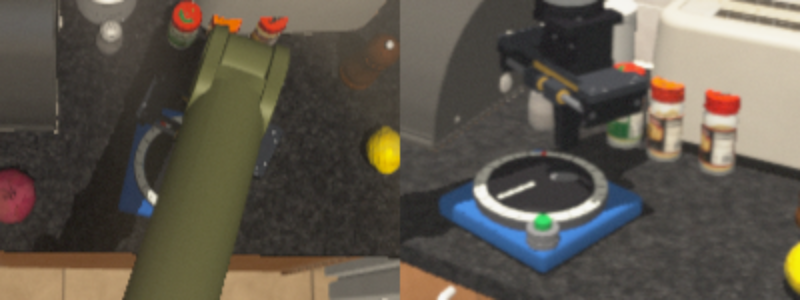

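The scene view (right half) shows the closed fingertips over the cup area, at about (567,140) with the cup at (572,177). The top view is blocked by the arm. I'll lower a little and let the pose settle.

arm_command:
  series:
    - [[0,0,10],0]
    - [[0,0,20],0]
    - [[0,0,25],0]
    - [[0,0,25],0]
    - [[0,0,25],0]

```text
time_s: 2.7
tool_pos: [0.5299, -0.1329, 0.0761]
tool_rot: [180.0, 0.0, 154.4]
force: [-0.1, -0.2, 0.6]
grip_width: 0.0007
grasp_force: 0.0
```

arm_command:
  series:
    - [[1,0,8],0]
    - [[1,0,14],0]
    - [[1,0,20],0]
    - [[1,0,28],0]
    - [[1,0,28],0]

```text
time_s: 3.2
tool_pos: [0.5275, -0.1328, 0.0461]
tool_rot: [-179.9, -0.1, 154.3]
force: [0.7, 0.3, -0.3]
grip_width: 0.0002
grasp_force: 0.0
```

```bash
python3 - <<'E'
from h import *
o=env.get_obs();print(o["time_s"],o["tool_pos"],o["force"])
p,d=viewer.read_camera("scene");cv2.imwrite(f"pics/scene2.png",p)
cv2.imwrite("pics/c2.png",cv2.resize(p[190:340,280:480],(800,600),interpolation=cv2.INTER_CUBIC))
c=np.array([.495,-.1215]);a=np.radians(154.345);R=np.array([[np.cos(a),np.sin(a)],[np.sin(a),-np.cos(a)]])
f=lambda t:c+.036*np.array([np.cos(np.radians(t)),np.sin(np.radians(t))])
p0=f(-19.7)
for t in range(-20,-171,-10):print(t,(R.T@(f(t)-p0)*1e3).round(1),f(t).round(4))
E
```

```text
3.2 [ 0.52753533 -0.13280377  0.04611595] [ 0.72132473  0.30858243 -0.26284393]
-20 [-0.  -0.2] [ 0.5288 -0.1338]
-30 [-0.1 -6.5] [ 0.5262 -0.1395]
-40 [  0.9 -12.7] [ 0.5226 -0.1446]
-50 [  3.  -18.6] [ 0.5181 -0.1491]
-60 [  6.1 -24. ] [ 0.513  -0.1527]
-70 [ 10.1 -28.9] [ 0.5073 -0.1553]
-80 [ 14.8 -33. ] [ 0.5013 -0.157 ]
-90 [ 20.2 -36.2] [ 0.495  -0.1575]
-100 [ 26.1 -38.4] [ 0.4887 -0.157 ]
-110 [ 32.3 -39.6] [ 0.4827 -0.1553]
-120 [ 38.5 -39.6] [ 0.477  -0.1527]
-130 [ 44.7 -38.6] [ 0.4719 -0.1491]
-140 [ 50.6 -36.5] [ 0.4674 -0.1446]
-150 [ 56.1 -33.5] [ 0.4638 -0.1395]
-160 [ 61.  -29.5] [ 0.4612 -0.1338]
-170 [ 65.1 -24.7] [ 0.4595 -0.1278]
```

View pics/c2.png

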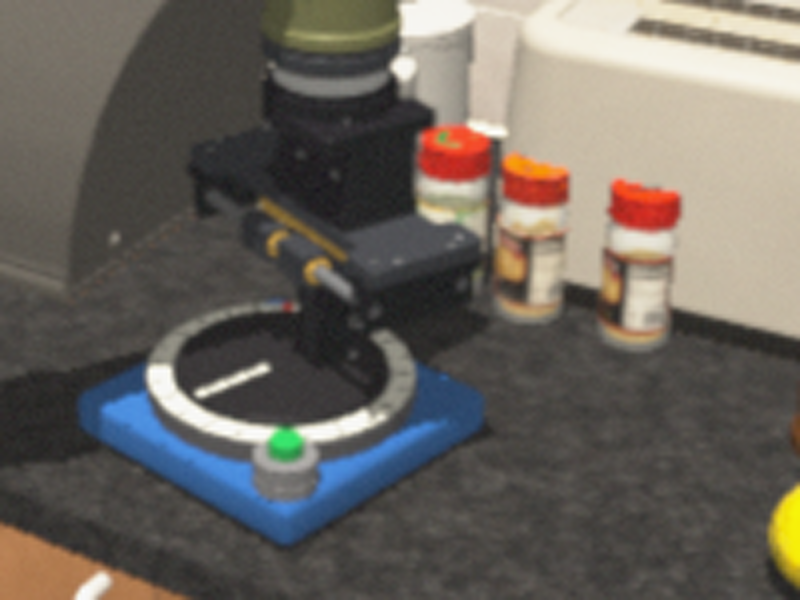

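The fingertips are in the cup, at (315,350) in the crop. I'll start pushing clockwise.

arm_command:
  series:
    - [[-1,-6,0],0]
    - [[0,-12.5,0],0]
    - [[2,-18.5,0],0]
    - [[5,-24,0],0]
    - [[9,-29,0],0]

```text
time_s: 3.75
tool_pos: [0.5078, -0.1554, 0.0478]
tool_rot: [180.0, 0.0, 154.3]
force: [1.8, 4.6, 0.5]
grip_width: 0.0008
grasp_force: 1.7
```

arm_command:
  series:
    - [[4.5,-4,0],0]
    - [[10,-7,0],0]
    - [[16,-9.5,0],0]
    - [[22,-10.5,0],0]
    - [[28.5,-10.5,0],0]

```text
time_s: 4.25
tool_pos: [0.4776, -0.1525, 0.0478]
tool_rot: [180.0, 0.1, 154.3]
force: [1.8, 1.3, 1.2]
grip_width: 0.0003
grasp_force: 1.3
```

```bash
python3 - <<'E'
from h import *
o=env.get_obs();print(o["time_s"],o["tool_pos"],o["force"])
p,d=viewer.read_camera("scene");cv2.imwrite(f"pics/scene3.png",p)
print(measure(p,"scene"))
E
```

```text
4.25 [ 0.47763021 -0.15245228  0.04777608] [1.75489036 1.26188098 1.20671173]
{'C': array([ 0.49223042, -0.12102457]), 'R': np.float64(0.07834306505418985), 'n': 49, 'red': (np.float64(nan), np.int64(0)), 'b1': (np.float64(264.0), np.float64(49.49570010100362), np.float64(0.9101751099737663), np.float64(67.58378940241035), array([8.2, 2.8])), 'b2': (np.float64(99.375), np.float64(34.78945729364147), np.float64(67.21335157181979), np.float64(72.82233609090035), array([12. ,  0.7]))}h.py:40: RuntimeWarning: Mean of empty slice.
  out["red"]=np.degrees(np.arctan2(Y[m].mean()-C[1],X[m].mean()-C[0])),m.sum()
  ret = ret.dtype.type(ret / rcount)
```

arm_command:
  series:
    - [[6,1,0],0]
    - [[11,2.5,0],0]
    - [[15,4.5,0],0]
    - [[17.5,6,0],0]
    - [[19,7,0],0]

```text
time_s: 4.8
tool_pos: [0.4644, -0.1375, 0.0478]
tool_rot: [180.0, 0.1, 154.4]
force: [4.0, -0.7, -1.5]
grip_width: 0.0004
grasp_force: 2.3
```

```bash
python3 - <<'E'
from h import *
o=env.get_obs();print(o["time_s"],o["tool_pos"],o["force"])
p,d=viewer.read_camera("scene");cv2.imwrite(f"pics/scene4.png",p)
q,d=viewer.read_camera("top");cv2.imwrite(f"pics/top4.png",q)
cv2.imwrite("pics/c4.png",np.hstack([cv2.resize(p[250:325,300:400],(400,300),interpolation=cv2.INTER_CUBIC),cv2.resize(rect(p,"scene",.495,-.1215,.05),(300,300)) ]))
E
```

```text
4.8 [ 0.46435338 -0.13750882  0.04778583] [ 3.9797814  -0.669849   -1.49641704]
```

View pics/c4.png

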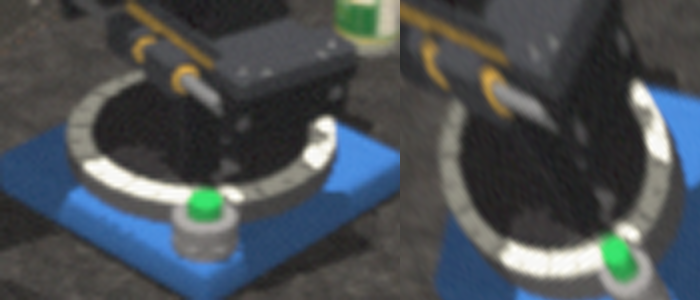

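The fingers hide the mark and the red line, so I'll back off, lift and move aside for a clear look.

arm_command:
  series:
    - [[-2,-1,0],0]
    - [[-2,-1,-15],0]
    - [[-2,-1,-50],0]
    - [[-2,-1,-95],0]
    - [[10,20,-135],0]

```text
time_s: 5.4
tool_pos: [0.4617, -0.1188, 0.1838]
tool_rot: [-179.8, -0.1, 154.0]
force: [1.4, 0.7, -0.9]
grip_width: 0.0006
grasp_force: 0.0
```

arm_command:
  series:
    - [[25,35,-30],0]
    - [[50,70,-45],0]
    - [[76,106,-45],0]
    - [[102,142,-45],0]
    - [[128,176,-45],0]

```text
time_s: 5.9
tool_pos: [0.4225, 0.0996, 0.2272]
tool_rot: [-179.9, -0.1, 154.3]
force: [0.9, -0.5, 0.1]
grip_width: 0.0008
grasp_force: 0.0
```

```bash
python3 - <<'E'
from h import *
o=env.get_obs();print(o["time_s"],o["tool_pos"],o["force"])
r=[]
for n in("top","scene"):
    p,d=viewer.read_camera(n);cv2.imwrite(f"pics/{n}5.png",p)
    try:print(n,measure(p,n))
    except Exception as e:print(n,e)
    r.append(rect(p,n,.495,-.1215,.05,s=2000))
cv2.imwrite("pics/c5.png",np.hstack(r))
E
```

```text
5.9 [0.42249648 0.09963785 0.22722523] [ 0.8606454  -0.48872396  0.13367852]
top {'C': array([ 0.49394034, -0.12194925]), 'R': np.float64(0.07818834916048582), 'n': 111, 'red': (np.float64(27.22950025375034), np.int64(1218)), 'b1': (np.float64(314.75), np.float64(32.50414000343832), np.float64(36.41933275420487), np.float64(37.91814734915259), array([13.9,  1.9])), 'b2': (np.float64(1052.875), np.float64(35.12897042887195), np.float64(-143.77972781421522), np.float64(-98.55152436321572), array([9.3, 9. ]))}
scene {'C': array([ 0.49441905, -0.12035365]), 'R': np.float64(0.0813260117038624), 'n': 71, 'red': (np.float64(27.44116387151642), np.int64(1247)), 'b7': (np.float64(439.75), np.float64(32.740754879699956), np.float64(37.33687613686911), np.float64(38.56218526481931), array([14.5,  2.7])), 'b12': (np.float64(563.375), np.float64(47.114395374990025), np.float64(-144.0937209468538), np.float64(-58.95123387970276), array([8.7, 5.2]))}
```

View pics/c5.png

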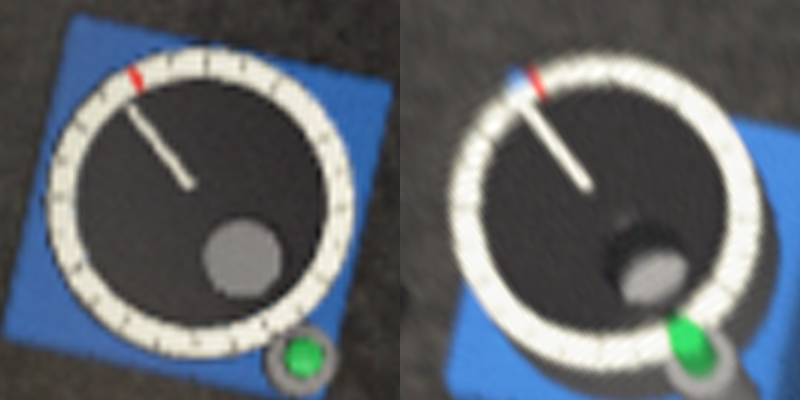

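The timer has not moved. The mark is at about 37.3° and the red line at 27.5°, so about 9.8° is left to go clockwise. I'll go back into the cup.

arm_command:
  series:
    - [[-28,-40,0],0]
    - [[-57,-80,0],0]
    - [[-86,-120,0],0]
    - [[-115,-160,10],0]
    - [[-142.5,-200,40],0]

```text
time_s: 6.5
tool_pos: [0.4654, -0.1411, 0.1928]
tool_rot: [179.9, 0.2, 154.2]
force: [1.8, 1.4, -1.0]
grip_width: 0.0004
grasp_force: 0.0
```

arm_command:
  series:
    - [[0,0,45],0]
    - [[0,0,90],0]
    - [[0,0,113],0]
    - [[0,0,113],0]
    - [[0,0,113],0]

```text
time_s: 7.0
tool_pos: [0.4644, -0.1379, 0.0787]
tool_rot: [-179.9, -0.1, 154.3]
force: [-0.6, 0.1, 1.1]
grip_width: 0.0004
grasp_force: 0.0
```

arm_command:
  series:
    - [[0,0,0],0]
    - [[0,0,0],0]
    - [[0,0,0],0]
    - [[0,0,0],0]
    - [[0,0,0],0]

```text
time_s: 7.5
tool_pos: [0.4651, -0.137, 0.0788]
tool_rot: [180.0, 0.0, 154.4]
force: [-0.3, 0.4, -0.3]
grip_width: 0.0004
grasp_force: 0.0
```

arm_command:
  series:
    - [[-4,-5,0],0]
    - [[-4,-5,5],0]
    - [[-4,-5,14],0]
    - [[-4,-5,23],0]
    - [[-4,-5,31],0]

```text
time_s: 8.0
tool_pos: [0.4658, -0.1431, 0.0462]
tool_rot: [-180.0, -0.1, 154.3]
force: [0.4, 0.8, -0.3]
grip_width: 0.0002
grasp_force: 0.0
```

```bash
python3 - <<'E'
from h import *
o=env.get_obs();p=o["tool_pos"];print(p,o["force"])
a=np.radians(154.345);R=np.array([[np.cos(a),np.sin(a)],[np.sin(a),-np.cos(a)]])
for t in(-148,-154,-158,-160,-162,-163):
    q=np.array([.495,-.1215])+.036*np.array([np.cos(np.radians(t)),np.sin(np.radians(t))]);print(t,(R.T@(q-p[:2])*1e3).round(1))
E
```

```text
[ 0.46579775 -0.14312272  0.04617904] [ 0.44116405  0.80270301 -0.31514708]
-148 [2.3 1.7]
-154 [5.4 3.9]
-158 [7.3 5.5]
-160 [8.2 6.4]
-162 [9.1 7.3]
-163 [9.5 7.7]
```

arm_command:
  series:
    - [[2.3,1.7,0],0]
    - [[5,3.6,0],0]
    - [[7,5.3,0],0]
    - [[8.5,6.6,0],0]
    - [[8.8,7,0],0]

```text
time_s: 8.5
tool_pos: [0.4621, -0.133, 0.048]
tool_rot: [180.0, 0.1, 154.4]
force: [0.9, -0.4, -0.8]
grip_width: 0.0003
grasp_force: 0.6
```

arm_command:
  series:
    - [[0,0,0],0]
    - [[-2,-1.5,0],0]
    - [[-3,-2,-10],0]
    - [[-3,-2,-40],0]
    - [[-3,-2,-85],0]

```text
time_s: 9.0
tool_pos: [0.4611, -0.1362, 0.132]
tool_rot: [-179.8, -0.3, 154.3]
force: [0.3, 1.1, 1.1]
grip_width: 0.0005
grasp_force: 0.0
```

arm_command:
  series:
    - [[0,0,-45],0]
    - [[25,35,-80],0]
    - [[50,70,-95],0]
    - [[75,105,-95],0]
    - [[102,142,-95],0]

```text
time_s: 9.5
tool_pos: [0.4328, 0.0371, 0.2293]
tool_rot: [179.9, 0.1, 154.3]
force: [0.7, -0.2, -1.3]
grip_width: 0.0008
grasp_force: 0.0
```

arm_command:
  series:
    - [[20,30,0],0]
    - [[20,40,0],0]
    - [[20,40,0],0]
    - [[20,40,0],0]
    - [[20,40,0],0]

```text
time_s: 10.0
tool_pos: [0.4324, 0.0787, 0.2276]
tool_rot: [-180.0, -0.0, 154.2]
force: [-0.6, -0.4, 0.2]
grip_width: 0.0004
grasp_force: 0.0
```

```bash
python3 - <<'E'
from h import *
o=env.get_obs();print(o["time_s"],o["tool_pos"],o["force"])
r=[]
for n in("top","scene"):
    p,d=viewer.read_camera(n);cv2.imwrite(f"pics/{n}6.png",p)
    try:print(n,measure(p,n))
    except Exception as e:print(n,e)
    r.append(rect(p,n,.495,-.1215,.05,s=2000))
cv2.imwrite("pics/c6.png",np.hstack(r))
E
```

```text
10.0 [0.43237848 0.07872429 0.22755626] [-0.5533756  -0.43436817  0.24931065]
top {'C': array([ 0.49394181, -0.12189752]), 'R': np.float64(0.07817879269221101), 'n': 110, 'red': (np.float64(27.158854216272495), np.int64(1181)), 'b1': (np.float64(312.68750000000006), np.float64(32.52166098689142), np.float64(28.537868803559604), np.float64(29.784073419940928), array([14.3,  1.9])), 'b2': (np.float64(1078.8125), np.float64(35.331450173713215), np.float64(-151.54085389901337), np.float64(-92.0345076571193), array([9.6, 9. ]))}
scene {'C': array([ 0.49450817, -0.12023606]), 'R': np.float64(0.08125325507153804), 'n': 67, 'red': (np.float64(27.19279382535346), np.int64(892)), 'b3': (np.float64(432.5625), np.float64(32.48630129383398), np.float64(29.424529428524366), np.float64(30.11014131343083), array([14.3,  2.5])), 'b10': (np.float64(562.1875), np.float64(47.410042983744574), np.float64(-149.35027451098458), np.float64(121.37712117217072), array([8.8, 5.1]))}
```

View pics/c6.png

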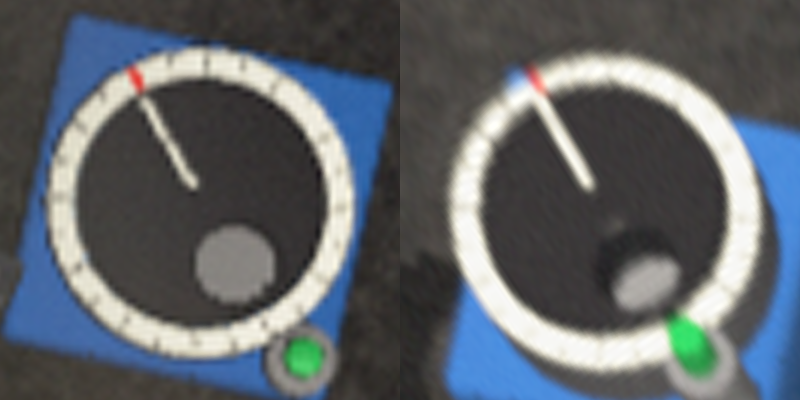

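The mark is at about 29.8° and the red line at about 27.5°, so roughly 2.3° remains. The contact lag is a steady 10.3°. One fine nudge should do it.

arm_command:
  series:
    - [[-25,-37,0],0]
    - [[-50,-74,0],0]
    - [[-76,-112,0],0]
    - [[-102,-150,0],0]
    - [[-122.5,-183,0],0]

```text
time_s: 10.6
tool_pos: [0.463, -0.141, 0.2278]
tool_rot: [180.0, 0.1, 154.2]
force: [1.8, 0.1, 1.2]
grip_width: 0.0004
grasp_force: 0.0
```

arm_command:
  series:
    - [[0,0,45],0]
    - [[0,0,90],0]
    - [[0,0,130],0]
    - [[0,0,149],0]
    - [[0,0,149],0]

```text
time_s: 11.1
tool_pos: [0.4604, -0.1379, 0.0758]
tool_rot: [-179.8, -0.3, 154.2]
force: [-0.0, 0.0, 0.3]
grip_width: 0.0003
grasp_force: 0.0
```

arm_command:
  series:
    - [[0,0,0],0]
    - [[0,0,0],0]
    - [[0,0,0],0]
    - [[0,0,0],0]
    - [[0,0,0],0]

```text
time_s: 11.6
tool_pos: [0.4638, -0.1374, 0.0791]
tool_rot: [180.0, 0.1, 154.4]
force: [-0.7, 0.2, 0.7]
grip_width: 0.0007
grasp_force: 0.0
```

arm_command:
  series:
    - [[-1,-2,0],0]
    - [[-1,-2,10],0]
    - [[-1,-2,20],0]
    - [[-1,-2,31],0]
    - [[-1,-2,31],0]

```text
time_s: 12.1
tool_pos: [0.4622, -0.1394, 0.0457]
tool_rot: [-179.9, -0.1, 154.3]
force: [-0.6, -0.1, -0.3]
grip_width: 0.0002
grasp_force: 0.0
```

arm_command:
  series:
    - [[0,0,0],0]
    - [[0,0,0],0]
    - [[0,0,0],0]
    - [[0,0,0],0]
    - [[0,0,0],0]

```text
time_s: 12.6
tool_pos: [0.4635, -0.1396, 0.0477]
tool_rot: [180.0, 0.0, 154.3]
force: [0.8, -1.1, -0.2]
grip_width: 0.0002
grasp_force: 0.0
```

arm_command:
  series:
    - [[2,2,0],0]
    - [[3.5,4,0],0]
    - [[5,5.3,0],0]
    - [[5.5,5.9,0],0]
    - [[5.5,5.9,0],0]

```text
time_s: 13.1
tool_pos: [0.4612, -0.1319, 0.0476]
tool_rot: [180.0, 0.0, 154.4]
force: [1.2, 0.7, 0.2]
grip_width: 0.0006
grasp_force: 0.3
```

arm_command:
  series:
    - [[0,0,0],0]
    - [[0,0,0],0]
    - [[0,0,0],0]
    - [[0,0,0],0]
    - [[0,0,0],0]

```text
time_s: 13.6
tool_pos: [0.461, -0.132, 0.0475]
tool_rot: [180.0, 0.0, 154.3]
force: [0.5, -1.2, 0.6]
grip_width: 0.0004
grasp_force: 0.3
```

Exactly on target. I'll back off, lift and look.

arm_command:
  series:
    - [[-2,-2,0],0]
    - [[-3,-3,0],0]
    - [[-3,-3,-15],0]
    - [[-3,-3,-55],0]
    - [[-3,-3,-100],0]

```text
time_s: 14.1
tool_pos: [0.4608, -0.136, 0.1473]
tool_rot: [-179.9, -0.2, 154.3]
force: [1.9, 1.1, -0.1]
grip_width: 0.0005
grasp_force: 0.0
```

arm_command:
  series:
    - [[10,15,-40],0]
    - [[35,50,-60],0]
    - [[60,85,-80],0]
    - [[85,120,-80],0]
    - [[112,156,-80],0]

```text
time_s: 14.6
tool_pos: [0.4288, 0.0546, 0.2284]
tool_rot: [179.9, 0.1, 154.3]
force: [1.1, 0.5, 0.4]
grip_width: 0.0007
grasp_force: 0.0
```

arm_command:
  series:
    - [[10,26,0],0]
    - [[10,26,0],0]
    - [[10,26,0],0]
    - [[10,26,0],0]
    - [[10,26,0],0]

```text
time_s: 15.1
tool_pos: [0.4313, 0.0796, 0.2274]
tool_rot: [180.0, -0.0, 154.2]
force: [-0.3, -0.8, -0.2]
grip_width: 0.0003
grasp_force: 0.0
```

```bash
python3 - <<'E'
from h import *
o=env.get_obs();print(o["time_s"],o["tool_pos"],o["force"])
r=[]
for n in("top","scene"):
    p,d=viewer.read_camera(n);cv2.imwrite(f"pics/{n}7.png",p)
    try:print(n,measure(p,n))
    except Exception as e:print(n,e)
    r.append(rect(p,n,.495,-.1215,.05,s=2000))
cv2.imwrite("pics/c7.png",np.hstack(r))
g=blob(cv2.imread("pics/top0.png"),lambda h,s,v:(h>45)&(h<85)&(s>110)&(v>60),(380,285,402,312))
E
```

```text
15.1 [0.43134115 0.07959131 0.22742852] [-0.34168157 -0.75292874 -0.22012315]
top {'C': array([ 0.49393311, -0.12191588]), 'R': np.float64(0.07816796830142458), 'n': 110, 'red': (np.float64(27.20720691854698), np.int64(1199)), 'b1': (np.float64(314.5625), np.float64(32.63331422958104), np.float64(26.371073511545532), np.float64(28.35090006699626), array([14.1,  1.9])), 'b2': (np.float64(1071.8125), np.float64(35.31339524274338), np.float64(-153.68397996605674), np.float64(-90.56467291672487), array([9.3, 9.2]))}
scene {'C': array([ 0.49448113, -0.12030277]), 'R': np.float64(0.0812402006247784), 'n': 71, 'red': (np.float64(27.18000703777588), np.int64(728)), 'b5': (np.float64(429.4375), np.float64(32.37334893320237), np.float64(27.49643536431288), np.float64(27.488634813591418), array([14.5,  2.5])), 'b13': (np.float64(565.5), np.float64(47.262782770016685), np.float64(-151.13076060990747), np.float64(120.77196006385239), array([8.7, 5.2]))}
```

View pics/c7.png

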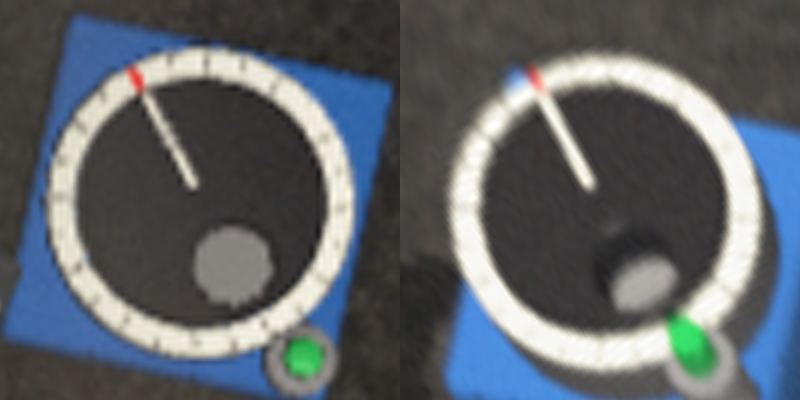

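The red line (137,78) and the mark tip (142,92) now lie on one radius in both views. Mark readings are about 27.4° (26.4° to 28.4°) against 27.3° for the red line. The timer is still in place. The button is at (0.416,-0.1716), where the colour mask and the timer geometry agree. Next I press it.

arm_command:
  series:
    - [[-17,-42,0],0]
    - [[-35,-86,0],0]
    - [[-53,-130,0],0]
    - [[-71,-174,0],0]
    - [[-85,-208,0],0]

```text
time_s: 15.7
tool_pos: [0.4169, -0.1469, 0.2277]
tool_rot: [180.0, 0.0, 154.2]
force: [1.1, -0.9, -0.3]
grip_width: 0.0
grasp_force: 0.0
```

arm_command:
  series:
    - [[-10,-25,10],0]
    - [[-10,-25,55],0]
    - [[-10,-25,100],0]
    - [[-10,-25,135],0]
    - [[-10,-25,140],0]

```text
time_s: 16.2
tool_pos: [0.4123, -0.17, 0.0841]
tool_rot: [-179.8, -0.4, 154.2]
force: [0.2, 0.2, 0.6]
grip_width: 0.0004
grasp_force: 0.0
```

arm_command:
  series:
    - [[0,0,0],0]
    - [[0,0,0],0]
    - [[0,0,0],0]
    - [[0,0,0],0]
    - [[0,0,0],0]

```text
time_s: 16.7
tool_pos: [0.4167, -0.1702, 0.0883]
tool_rot: [179.9, 0.1, 154.4]
force: [-0.6, -0.2, 0.4]
grip_width: 0.0003
grasp_force: 0.0
```

arm_command:
  series:
    - [[0,-1,8],0]
    - [[0,-1,15],0]
    - [[0,-1,19],0]
    - [[0,-1,22],0]
    - [[0,-1,24],0]

```text
time_s: 17.2
tool_pos: [0.4149, -0.171, 0.0631]
tool_rot: [-180.0, -0.1, 154.3]
force: [-2.8, 0.8, 4.1]
grip_width: 0.0002
grasp_force: 2.2
```

arm_command:
  series:
    - [[0,0,1],0]
    - [[0,0,2],0]
    - [[0,0,3],0]
    - [[0,0,3.5],0]
    - [[0,0,3.5],0]

```text
time_s: 17.7
tool_pos: [0.4151, -0.171, 0.062]
tool_rot: [179.9, -0.2, 154.3]
force: [-11.1, 4.0, 26.8]
grip_width: 0.0002
grasp_force: 13.5
```

Fully down (TCP at 0.062 m, 27 N on the stop). I'll release it, retreat and check.

arm_command:
  series:
    - [[0,0,-4],0]
    - [[0,0,-10],0]
    - [[0,0,-30],0]
    - [[0,0,-70],0]
    - [[0,0,-115],0]

```text
time_s: 18.2
tool_pos: [0.4147, -0.1711, 0.1754]
tool_rot: [-179.9, -0.1, 154.3]
force: [0.6, 0.2, 0.1]
grip_width: 0.0007
grasp_force: 0.0
```

arm_command:
  series:
    - [[10,25,-30],0]
    - [[27,65,-50],0]
    - [[45,108,-50],0]
    - [[63,150,-50],0]
    - [[80,190,-50],0]

```text
time_s: 18.7
tool_pos: [0.4259, 0.0369, 0.2254]
tool_rot: [179.9, 0.1, 154.4]
force: [1.6, 0.9, 0.1]
grip_width: 0.0003
grasp_force: 0.0
```

arm_command:
  series:
    - [[15,40,0],0]
    - [[15,43,0],0]
    - [[15,43,0],0]
    - [[15,43,0],0]
    - [[15,43,0],0]

```text
time_s: 19.2
tool_pos: [0.4309, 0.0786, 0.225]
tool_rot: [180.0, 0.0, 154.2]
force: [-0.4, -0.9, -0.1]
grip_width: 0.0005
grasp_force: 0.0
```

```bash
python3 - <<'E'
from h import *
o=env.get_obs();print(o["time_s"],o["tool_pos"],o["force"])
r=[]
for n in("top","scene"):
    p,d=viewer.read_camera(n);cv2.imwrite(f"pics/{n}8.png",p)
    print(n,measure(p,n))
    r.append(rect(p,n,.495,-.1215,.05,s=2000))
cv2.imwrite("pics/c8.png",np.hstack(r))
E
```

```text
19.2 [0.43091761 0.07857654 0.22499049] [-0.40767629 -0.94713039 -0.11136318]
top {'C': array([ 0.49395651, -0.12187751]), 'R': np.float64(0.07819224082187722), 'n': 109, 'red': (np.float64(27.201717340500203), np.int64(1196)), 'b1': (np.float64(314.5), np.float64(32.577507513325344), np.float64(26.329523864354076), np.float64(28.339916776296747), array([14.1,  1.9])), 'b2': (np.float64(1069.0625000000002), np.float64(35.38494608409863), np.float64(-153.66598081793887), np.float64(-95.50571522798126), array([9.3, 9.2]))}
scene {'C': array([ 0.49451371, -0.12011754]), 'R': np.float64(0.08121615977299096), 'n': 66, 'red': (np.float64(27.104300566872634), np.int64(723)), 'b3': (np.float64(432.875), np.float64(32.3370435188274), np.float64(27.192456291835004), np.float64(27.475699350003005), array([14.6,  2.5])), 'b14': (np.float64(562.875), np.float64(47.35538474924896), np.float64(-150.917278967997), np.float64(120.86666872373654), array([8.7, 5.2]))}
```

View pics/c8.png

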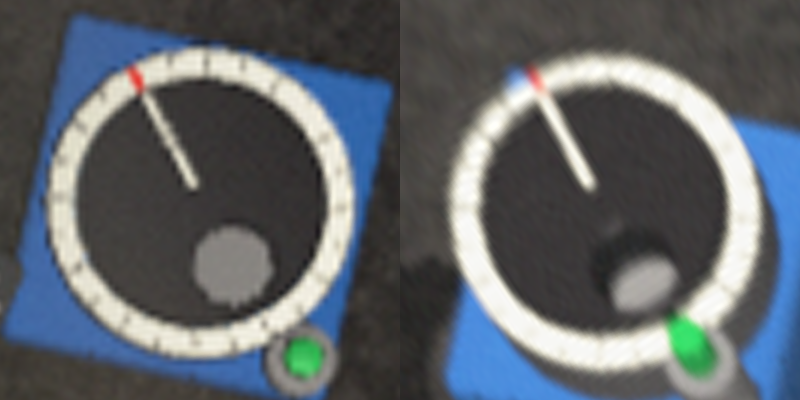

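The mark (142,92) still lines up with the red line (137,78), the button at (305,357) is back up, and the timer has not moved. I'm handing the job in.

```bash
python3 -c "
from cell import env
print(env.sign_off())"
```

```text
the job is handed in; nothing more can be done
None
```

The job is handed in: the dial mark is on the red line to within about 1° by the camera, the start button was then pressed fully down and came back up, and the timer stayed in place (19 s of the 48 s used).

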